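# Clamp the saw blade and set the pressure on the butt welder

### The arm

A 6-joint arm with a two-finger parallel gripper is mounted at the origin on the work surface. World frame = base frame: x ahead of the robot, y to its left, z up, the work surface at z = 0. Lengths are in m, angles in rad, forces in N, time in s.
With the tool pointing down it reaches from about 0.35 to 0.8 m from the base axis. Payload 7.3 kg.
Tool frame: the origin (TCP) lies at the very end of the fingers, on their centre line; the grasp point (between the pads) lies bot.grip_point_offset behind it (bot.grip_point_offset is the distance from the TCP to the grasp point, in m); z points along the fingers, y is the direction in which the jaws open and shut (so a half turn about z gives the same grasp; the last joint's range is limited). The gripper opens to 85 mm and grips with 20 to 120 N. Pads are 22 mm wide; open, the fingers measure 114 mm over their backs; the gripper's body (76 mm by 85 mm) begins 54 mm behind the grasp point. The pads swing forward as they close: fully open they stand 13 mm farther back than shut.
Start: joints at [0.991, 0.342, 1.524, -0, 1.275, -0.146], TCP at [0.221, 0.476, 0.231] pointing down, gripper open.
Joint ranges: [-2.53, 2.53], [-0.77, 2.02], [0.04, 2.7], [-1, 4.14], [0.28, 2.66], [-3.11, 3.11]. Speed limits (rad/s): [2.57, 2.57, 3.14, 3.14, 3.14, 3.14].

### API

Orientations are given as a rotation vector (axis times angle).
In Python, from plant import bot gives the robot as it stands.
- The arm moves only by the tool send_rows, never from a script. Its argument "moves" is a list of rows, each a list of 5 numbers: the shift along the tool's x, y, z in m, then the turn about the tool's z in rad, then the closure, from -1 (fully open) to 1 (shut). A call has 1 to 10 rows; each row shifts and turns the commanded pose from where the row before left it, along the tool's axes as they then stand; what a row does not reach is not made up. A row lasts 1/12 s, in which the tool goes at most 41.7 mm and 7.16 degrees, less where a joint would pass 70% of its speed; a pose out of reach is approached as far as the arm can. A call with a gripper value outside its range is refused whole. The fingers move at their own pace and stop on an object; the grip force is fixed at half the most. Time passes only in rows, so rows that do not move let the fingers close. It gives the time, the measured TCP pose, the force and the opening at its end, in the units of the state.
- bot.observe(): the state, without advancing time (a new reading comes with each control period).
- bot.read_camera(name): name is "scene" or "top" or "wrist"; returns a dict with "img" (384x512x3 uint8, red, green, blue), "mtx" (3x3 intrinsics, pixels), "camera_from_world" (4x4, takes a point from world to camera coordinates). Camera axes: x right, y up, looking along -z (the intrinsics and any distortion apply to the point x, -y, -z); pixel columns grow to the right and rows downward; lengths in m; the calibration is good to about 2 mm. A picture is of the moment at which its call begins. There is no depth.
- bot.job_done(): hands the job in, once; it reports no verdict.
The state is a dict: "time": time; "joint_pos": joint angles; "qd": joint speeds; "joint_efforts": joint torques, N m; "eef_pos": TCP position; "tool_rot": TCP orientation; "force": force on the tool from outside, world axes, zero at the start; "torque": the same for the moment, N m; "opening": finger opening in m.
Only numpy, scipy, OpenCV 4.12 (cv2) and the standard library are available. Lean on these libraries where they do the work, as an engineer would, in place of code of your own. Each camera call takes 0.05 s, during which the arm holds its last target.

### The job

Make the blade welder ready for a weld: the two blade ends already lie butted in its jaws. With one fingertip, push each of the two clamp levers outwards by its ball-ended arm until it is fully home against its stop, and push the pressure selector's arm round until its pointer stands at the middle of the five marks on the dial. Only push, never take a handle between the fingers; keep off the blade, and leave the loose things on the machine and the bench where they are.

Things in the scene. Friction and masses are not known exactly. Their poses are not given: they have to be found in the camera images.
- welder: blue saw-blade butt welder, casing 300 (x) by 460 mm (y), deck 200 mm above the bench. Fixed, but at another place and yaw each time. Origin under its centre; x points away from the robot, y left. Clamp head at the front edge right of centre, selector at the left. A 55 mm high hood runs along the back; no handle or clamp part stands over 90 mm above the deck, the hood's eyes 100 mm.
- blade: two lengths of 27 mm wide saw blade, butted, lying flat in the jaws across the front of the deck and out past both sides; top 32 mm above the deck (34 mm below the clamp balls' centres), 126 to 153 mm in front of the welder's origin. Not to be touched. Origin and axes of the welder
- clamp_left (a joint): cam lever of the clamp nearer the selector (the robot's left): 10 mm rod turning level on an upright stud. 0 = open, pointing to the front and 10 degrees outwards (away from the other clamp); 1.57 rad = shut at its stop, pointing outwards and 10 degrees rearwards. Grows clockwise seen from above, ball moving left, then rearwards. Starts at 0 to 0.45; 2 to 3 N at the ball; stays where left
- left_ball (a point): centre of the black ball (25 mm) of that lever, 100 mm from the stud's axis, 66 mm above the deck; its x axis points along the rod from the ball to the stud, z up
- left_axis (a point): point on that clamp's stud axis at the height of the ball's centre
- clamp_right (a joint): cam lever of the clamp farther from the selector (the robot's right): 10 mm rod turning level on an upright stud. 0 = open, pointing to the front and 10 degrees outwards (away from the other clamp); 1.57 rad = shut at its stop, pointing outwards and 10 degrees rearwards. Grows anticlockwise seen from above, ball moving right, then rearwards. Starts at 0 to 0.45; 2 to 3 N at the ball; stays where left
- right_ball (a point): centre of the black ball (25 mm) of that lever, 100 mm from the stud's axis, 66 mm above the deck; its x axis points along the rod from the ball to the stud, z up
- right_axis (a point): point on that clamp's stud axis at the height of the ball's centre
- selector (a joint): pressure selector: flat pointer arm turning level on a round dial (188 mm across, face 33 mm above the deck). 0 = pointer at the middle of five bars on the dial's front, 0.35 rad apart, longer from the robot's left to right. Grows anticlockwise seen from above (end moving right). Range -1 to 1, starts -0.95 to -0.35 (left of the middle); about 2 N at the knob; stays where left
- selector_ball (a point): centre of the black ball knob (22 mm) on the 10 mm thick upright pin of the selector's arm, 50 mm from its axis, 76 mm above the deck; its x axis points along the arm to the selector's axis, z up
- selector_axis (a point): point on the selector's turning axis at the height of its ball's centre
- pointer_tip (a point): pointed end of the selector's arm, 70 mm from its axis, 40 mm above the deck
- middle_mark (a point): inner end of the middle bar on the dial, 73 mm in front of the selector's axis, 34 mm above the deck
- copper_shoe: spare copper jaw shoe, a 34 x 60 x 12 mm block lying loose on the welder's deck behind the right clamp; origin under its centre
- oil_jar: small amber jar with black lid, 40 mm across, 55 mm tall, standing loose on the deck behind the clamps; origin under its centre
- small_driver: screwdriver 130 mm long lying loose on the deck behind the left clamp, between it and the selector
- black_handle: loose black plastic handle, 90 mm long, 30 mm thick, lying on the bench right of the welder
- spanner: spanner 190 mm long lying on the bench right of the welder
- wire_brush: wooden-backed wire brush 230 mm long lying on the bench left of the welder
- mug: white mug 80 mm across, 90 mm tall, on the bench left of the welder, nearest the robot
- tape: round grey tape measure 60 mm across, 30 mm tall, on the bench right of the welder, nearest the robot

How it is judged:
At the end, for the whole second after the job is handed in: both clamp levers within 0.10 rad (6 degrees) of their stops at 1.57 rad, and the selector at rest within 0.09 rad (5 degrees) of the middle mark (value of joint each of clamp_left, clamp_right above 1.47 rad and value of joint selector between -0.09 and 0.09 rad and velocity of joint selector between -0.05 and 0.05 rad/s); the robot touches nothing.
It fails at once if the handle of the left clamp taken between the fingers (y of the grasp point in the frame of left_ball between -0.008 and 0.008 m and x of the grasp point in the frame of left_ball between -0.014 and 0.07 m and z of the grasp point in the frame of left_ball between -0.022 and 0.02 m).
It fails at once if the handle of the right clamp taken between the fingers (y of the grasp point in the frame of right_ball between -0.008 and 0.008 m and x of the grasp point in the frame of right_ball between -0.014 and 0.07 m and z of the grasp point in the frame of right_ball between -0.022 and 0.02 m).
It fails at once if the handle of the selector taken between the fingers (y of the grasp point in the frame of selector_ball between -0.008 and 0.008 m and x of the grasp point in the frame of selector_ball between -0.014 and 0.012 m and z of the grasp point in the frame of selector_ball between -0.022 and 0.02 m).
It fails at once if the saw blade touched (contact force between any of the fingers, the arm and blade above 1 N).
It fails at once if a loose thing lifted or shifted by more than 15 mm (distance of any of copper_shoe, oil_jar, small_driver, black_handle, spanner, wire_brush, mug, tape from where it was at the start of the episode above 0.015 m).
It also fails if it takes over 72 s, if anything falls off the work surface, if the arm or the gripper's body presses on something with over 40 N, if the wrist force passes 120 N, or if a joint passes its speed limit or range.

## Working session

There is one attempt and no reset: what is moved stays moved. The work goes in short steps, Python scripts to look and compute and a tool call to move; the robot and the scene stay as the last step left them, time stands still between calls to the robot, and variables do not carry over. Pictures are saved under pics/ and viewed, and the job is handed in when it is done.

Besides the shell and the picture viewer there is one more tool, called after "Emit:" by a JSON object that holds its "op" and its "data", one argument or row to a line. send_rows: Moves the arm, as the interface text tells. Its arguments: {"type":"object","properties":{"moves":{"type":"array"}},"required":["moves"]}

```bash
ls; mkdir -p pics; cat > h.py <<'E'
import numpy as np, cv2
from plant import bot
def snap(n,f):
    c=bot.read_camera(n); np.savez('pics/'+f+'.npz',**c)
    cv2.imwrite('pics/'+f+'.png',cv2.resize(c['img'][:,:,::-1],(768,576),interpolation=cv2.INTER_CUBIC)); return c
def load(f): return np.load('pics/'+f+'.npz')
def ray(c,u,v):
    M=c['mtx'];T=c['camera_from_world'];R=T[:3,:3];t=T[:3,3]
    d=np.linalg.inv(M)@np.array([u,v,1.]); d=np.array([d[0],-d[1],-d[2]])
    return -R.T@t, R.T@d
def onz(c,u,v,z):
    o,d=ray(c,u,v); return o+d*(z-o[2])/d[2]
def proj(c,p):
    q=c['camera_from_world']@np.append(p,1.); w=c['mtx']@np.array([q[0],-q[1],-q[2]]); return w[:2]/w[2]
E
python3 - <<'E'
from h import *
for n in ['scene','top','wrist']:
    c=snap(n,n+'0'); o,d=ray(c,256,192); print(n,o.round(3),d.round(3), c['mtx'].round(1).tolist(), [k for k in c])
print(bot.observe(),bot.grip_point_offset)
E
```

```text
pics
scene [1.334 0.202 1.284] [-0.596 -0.135 -0.791] [[371.6, 0.0, 256.4], [0.0, 371.6, 193.2], [0.0, 0.0, 1.0]] ['img', 'mtx', 'camera_from_world']
top [ 0.244 -0.008  1.566] [ 0.198  0.014 -0.98 ] [[471.6, 0.0, 257.6], [0.0, 471.6, 187.4], [0.0, 0.0, 1.0]] ['img', 'mtx', 'camera_from_world']
wrist [0.146 0.511 0.372] [ 0.288 -0.134 -0.948] [[291.2, 0.0, 255.9], [0.0, 291.2, 192.7], [0.0, 0.0, 1.0]] ['img', 'mtx', 'camera_from_world']
{'time': 0.15, 'joint_pos': array([ 9.90981852e-01,  3.42573144e-01,  1.52479866e+00,  3.70400744e-05,
        1.27538609e+00, -1.46011069e-01]), 'qd': array([ 3.58774784e-04, -2.20218764e-03, -4.47083208e-04, -2.18337689e-03,
        1.20359519e-03, -2.88197283e-05]), 'joint_efforts': array([ 1.50699023e-03, -4.33904314e+01, -2.46147627e+01, -1.40364873e-04,
        5.73668018e-03, -1.98428346e-06]), 'eef_pos': array([0.22048219, 0.47613345, 0.2307798 ]), 'tool_rot': array([-6.76006645e-01, -3.06754129e+00,  1.69113874e-03]), 'force': array([-0.54088982,  0.33125224, -0.11428153]), 'torque': array([0.02695756, 0.00265461, 0.04042642]), 'opening': 0.08546261647230234} 0.0187
```

View pics/top0.png

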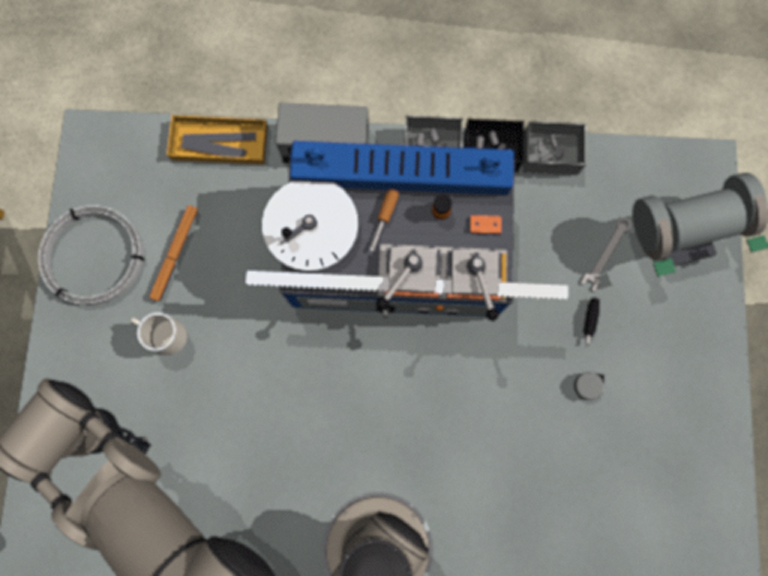

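View pics/scene0.png

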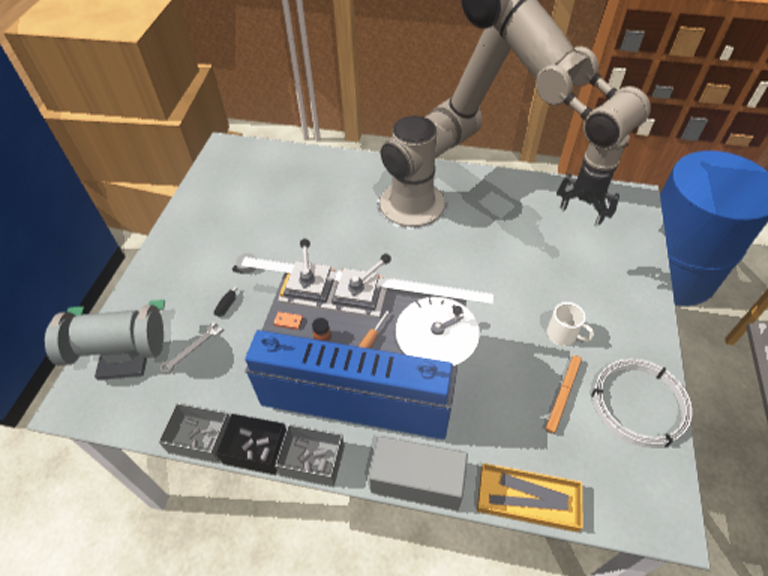

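The top view shows the left ball near (385,306), the right ball near (491,313), and the selector hub near (309,222) with its knob near (288,233). I'll enlarge these areas before measuring.

```bash
python3 - <<'E'
from h import *
c=load('top0');i=c['img'][:,:,::-1]
cv2.imwrite('pics/t1.png',cv2.resize(i[110:220,160:360],(800,440),interpolation=cv2.INTER_CUBIC))
c=load('scene0');i=c['img'][:,:,::-1]
cv2.imwrite('pics/s1.png',cv2.resize(i[150:260,150:350],(800,440),interpolation=cv2.INTER_CUBIC))
E
```

```text
(no output)
```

View pics/t1.png

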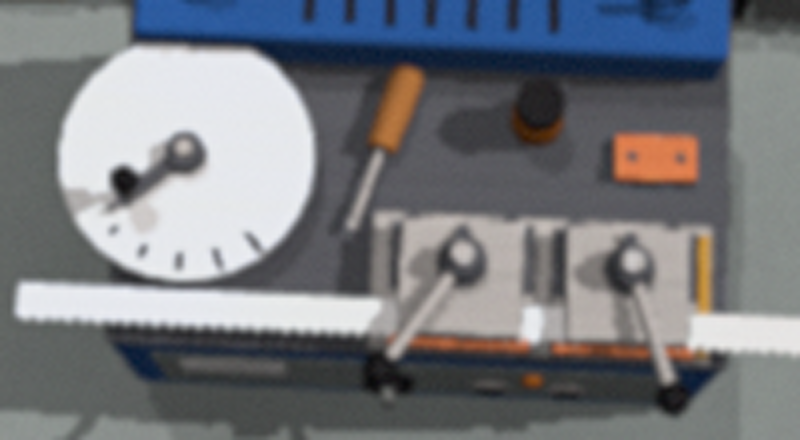

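View pics/s1.png

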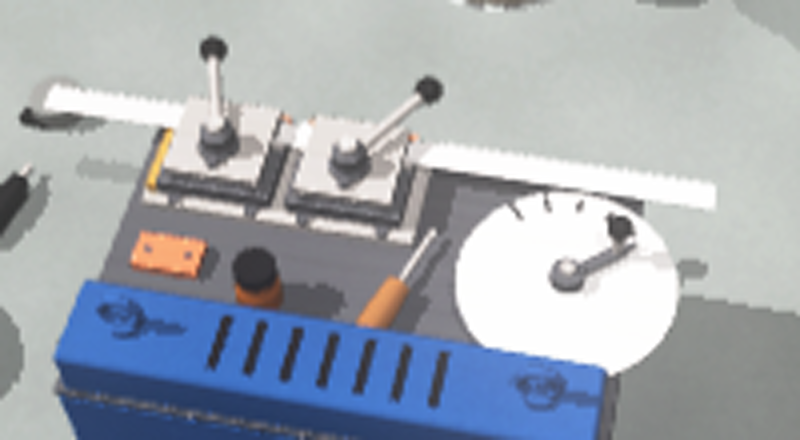

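```bash
python3 - <<'E'
from h import *
a=load('top0');b=load('scene0')
P=dict(Lb=((387,376),(429,89)),Rb=((672,397),(213,49)),Ls=((463,250),(349,150)),Rs=((632,258),(217,135)),Sb=((124,181),(620,227)),Sa=((185,150),(568,270)))
f=lambda p,o:(p[0]/4-.375+o[0],p[1]/4-.375+o[1])
for k,(p,q) in P.items():
    p=f(p,(160,110));q=f(q,(150,150))
    o1,d1=ray(a,*p);o2,d2=ray(b,*q)
    s=np.linalg.lstsq(np.c_[d1,-d2],o2-o1,rcond=None)[0]
    x=o1+s[0]*d1;y=o2+s[1]*d2
    print(k,((x+y)/2).round(4),'gap',np.linalg.norm(x-y).round(4), 'top@z', onz(a,*p,.276 if k=='Sb' else .266).round(4), 'scene@z',onz(b,*q,.276 if k=='Sb' else .266).round(4))
# dial centre / marks
for n,p in dict(tip=(107,209)).items(): print(n,onz(a,*f(p,(160,110)),.24).round(4))
for p in [(113,230),(143,250),(180,260),(217,257),(253,242)]: print('bar',onz(a,*f(p,(160,110)),.234).round(4))
for n,p in dict(bladeLtop=(18,283),bladeLbot=(16,318),b2=(375,299),b2b=(375,335),br=(690,315),brb=(690,350)).items(): print(n,onz(a,*f(p,(160,110)),.232).round(4))
i=a['img'].astype(int);m=(i.min(2)>200).astype(np.uint8)
n,l,s,ce=cv2.connectedComponentsWithStats(m)
for k in range(1,n):
    if s[k][4]>500: print(s[k],ce[k])
for n_,p in dict(deckFL=(110,330),).items(): pass
E
```

```text
Lb [0.4736 0.0101 0.2622] gap 0.0047 top@z [0.4734 0.0077 0.266 ] scene@z [0.4764 0.0131 0.266 ]
Rb [ 0.4682 -0.1917  0.2682] gap 0.0008 top@z [ 0.4685 -0.1916  0.266 ] scene@z [ 0.4664 -0.1929  0.266 ]
Ls [ 0.5646 -0.0405  0.2737] gap 0.0017 top@z [ 0.5667 -0.0415  0.266 ] scene@z [ 0.5586 -0.0415  0.266 ]
Rs [ 0.566  -0.1602  0.2682] gap 0.0019 top@z [ 0.5669 -0.1614  0.266 ] scene@z [ 0.5643 -0.1601  0.266 ]
Sb [0.6027 0.201  0.2757] gap 0.0002 top@z [0.6026 0.2011 0.276 ] scene@z [0.6029 0.201  0.276 ]
Sa [0.6355 0.1634 0.2491] gap 0.0009 top@z [0.6306 0.1608 0.266 ] scene@z [0.6468 0.1645 0.266 ]
tip [0.5909 0.2176 0.24  ]
bar [0.5769 0.2129 0.234 ]
bar [0.563  0.1899 0.234 ]
bar [0.5569 0.1625 0.234 ]
bar [0.5605 0.1359 0.234 ]
bar [0.573  0.1105 0.234 ]
bladeLtop [0.5344 0.2789 0.232 ]
bladeLbot [0.5085 0.278  0.232 ]
b2 [0.5355 0.0197 0.232 ]
b2b [0.5089 0.0183 0.232 ]
br [ 0.535  -0.2083  0.232 ]
brb [ 0.5093 -0.2087  0.232 ]
[ 175  122   63   58 2524] [207.40412044 148.522187  ]
[164 181  91  12 689] [208.4107402  186.45283019]
```

```bash
cat >> h.py <<'E'
from scipy.spatial.transform import Rotation as Ro
def st():
    s=bot.observe(); R=Ro.from_rotvec(s['tool_rot']).as_matrix(); return s,R
def to(p):
    s,R=st(); print('t',round(s['time'],2),'pos',s['eef_pos'].round(4),'F',s['force'].round(1),'op',round(s['opening'],3)); print('toolx',R[:,0].round(3),'tooly',R[:,1].round(3)); print('shift tool', (R.T@(np.array(p)-s['eef_pos'])).round(4))
E
python3 - <<'E'
from h import *
to([.6,.25,.36])
E
```

```text
t 0.15 pos [0.2205 0.4761 0.2308] F [-0.5  0.3 -0.1] op 0.085
toolx [-0.907  0.42   0.   ] tooly [ 0.42   0.907 -0.001]
shift tool [-0.4394 -0.0458 -0.1293]
```

Emit:
{"op": "send_rows", "data": {
  "moves": [
    [0,0,-0.033,-0.108,1],
    [0,0,-0.033,-0.108,1],
    [0,0,-0.033,-0.108,1],
    [0,0,-0.033,-0.109,1],
    [0,0,0,0,1]
  ]
}}

```text
time: 0.57
eef_pos: [0.2216, 0.4778, 0.37]
tool_rot: [-0.007, 3.135, 0.015]
force: [0.5, -0.1, -0.5]
opening: 0.0257
```

```bash
python3 - <<'E'
from h import *
to([.6,.25,.36])
E
```

```text
t 0.57 pos [0.2216 0.4778 0.37  ] F [ 0.5 -0.1 -0.5] op 0.026
toolx [-1.    -0.005 -0.006] tooly [-0.005  1.     0.01 ]
shift tool [-0.3773 -0.2297  0.0102]
```

Emit:
{"op": "send_rows", "data": {
  "moves": [
    [-0.041,-0.025,0,0,1],
    [-0.041,-0.025,0,0,1],
    [-0.041,-0.025,0,0,1],
    [-0.041,-0.025,0,0,1],
    [-0.041,-0.025,0,0,1],
    [-0.041,-0.025,0,0,1],
    [-0.041,-0.025,0,0,1],
    [-0.041,-0.025,0,0,1],
    [-0.041,-0.025,0,0,1],
    [-0.041,-0.023,0,0,1]
  ]
}}

```text
time: 1.4
eef_pos: [0.5784, 0.2589, 0.3629]
tool_rot: [-0.003, -3.141, 0.0]
force: [0.3, 0.0, 0.3]
opening: 0.0002
```

Emit:
{"op": "send_rows", "data": {
  "moves": [
    [0,0,0,0,1],
    [0,0,0,0,1],
    [0,0,0,0,1]
  ]
}}

```text
time: 1.65
eef_pos: [0.5769, 0.2605, 0.3626]
tool_rot: [-0.003, -3.14, -0.0]
force: [-0.8, 0.3, -0.2]
opening: 0.0002
```

```bash
python3 - <<'E'
from h import *
to([.636,.232,.254]); snap('wrist','w1')
E
```

```text
t 1.65 pos [0.5769 0.2605 0.3626] F [-0.8  0.3 -0.2] op 0.0
toolx [-1.     0.002  0.001] tooly [0.002 1.    0.   ]
shift tool [-0.0593 -0.0284  0.1085]
```

View pics/w1.png

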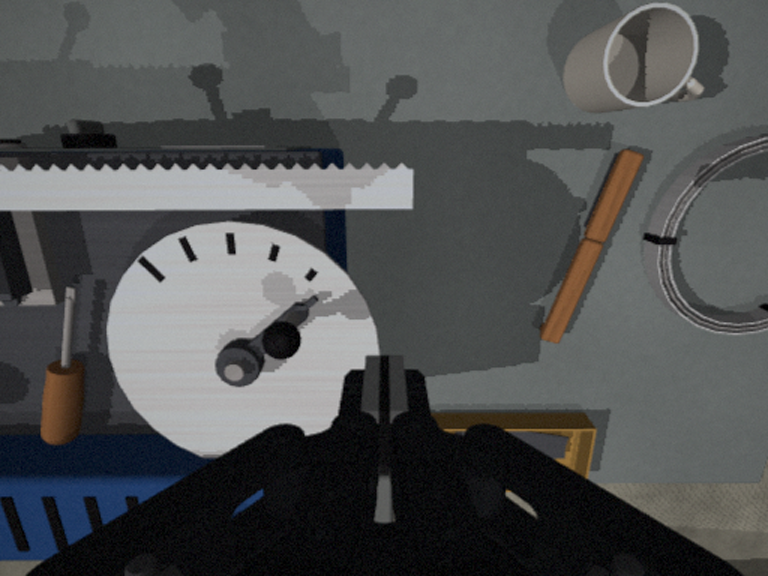

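The wrist view shows the selector knob at (281,340), the hub at (235,368) and the middle bar at (231,243). I'll check these against the earlier values.

```bash
python3 - <<'E'
from h import *
c=load('w1')
g=lambda x,y,z: onz(c,x/1.5-.17,y/1.5-.17,z).round(4)
print('knob',g(281,340,.276),'hubtop',g(234,372,.255),'tip',g(316,297,.24),'midin',g(231,254,.234),'midout',g(230,234,.234))
for p in [(151,270),(185,250),(231,244),(274,254),(311,274)]: print(g(*p,.234))
print('blade',g(412,170,.232),g(412,209,.232))
E
```

```text
knob [0.6026 0.2011 0.276 ] hubtop [0.635  0.1637 0.255 ] tip [0.5892 0.2165 0.24  ] midin [0.5622 0.163  0.234 ] midout [0.5494 0.1638 0.234 ]
[0.5727 0.1103 0.234 ]
[0.5596 0.1341 0.234 ]
[0.5558 0.1637 0.234 ]
[0.5623 0.1903 0.234 ]
[0.5756 0.2131 0.234 ]
blade [0.5109 0.2772 0.232 ] [0.5343 0.2776 0.232 ]
```

Emit:
{"op": "send_rows", "data": {
  "moves": [
    [-0.03,-0.014,0,0,1],
    [-0.03,-0.014,0,0,1],
    [0,0,0.035,0,1],
    [0,0,0.035,0,1],
    [0,0,0.025,0,1],
    [0,0,0.014,0,1],
    [0,0,0,0,1]
  ]
}}

```text
time: 2.28
eef_pos: [0.6343, 0.2335, 0.2508]
tool_rot: [0.002, -3.135, 0.002]
force: [-0.6, -0.8, 0.3]
opening: 0.0003
```

```bash
python3 - <<'E'
from h import *
to([.62,.221,.254]); snap('wrist','w2')
E
```

```text
t 2.28 pos [0.6343 0.2335 0.2508] F [-0.6 -0.8  0.3] op 0.0
toolx [-1.    -0.001  0.007] tooly [-0.001  1.    -0.001]
shift tool [ 0.0144 -0.0125 -0.0031]
```

View pics/w2.png

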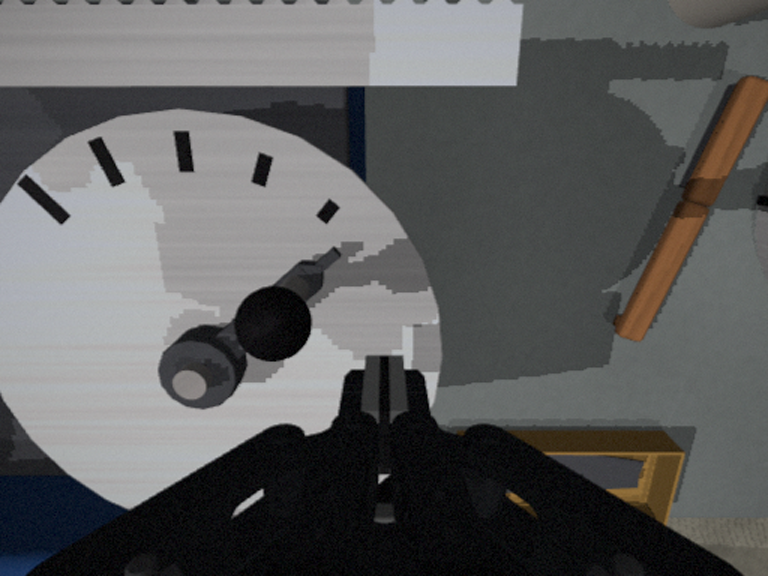

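Emit:
{"op": "send_rows", "data": {
  "moves": [
    [0.007,-0.008,0,0,1],
    [0.007,-0.008,0,0,1],
    [0.007,-0.003,0,0,1],
    [0.007,-0.004,0,0,1],
    [0.006,-0.003,0,0,1],
    [0.004,-0.004,0,0,1],
    [0.004,-0.005,0,0,1],
    [0.004,-0.004,0,0,1],
    [0,0,0,0,1]
  ]
}}

```text
time: 3.08
eef_pos: [0.5901, 0.1931, 0.2549]
tool_rot: [-0.001, -3.141, -0.0]
force: [0.2, -0.4, 0.2]
opening: -0.0
```

```bash
python3 - <<'E'
from h import *
to([.585,.1885,.251]); snap('wrist','w3')
E
```

```text
t 3.08 pos [0.5901 0.1931 0.2549] F [ 0.2 -0.4  0.2] op -0.0
toolx [-1.     0.001  0.   ] tooly [0.001 1.    0.   ]
shift tool [ 0.0051 -0.0046  0.0039]
```

View pics/w3.png

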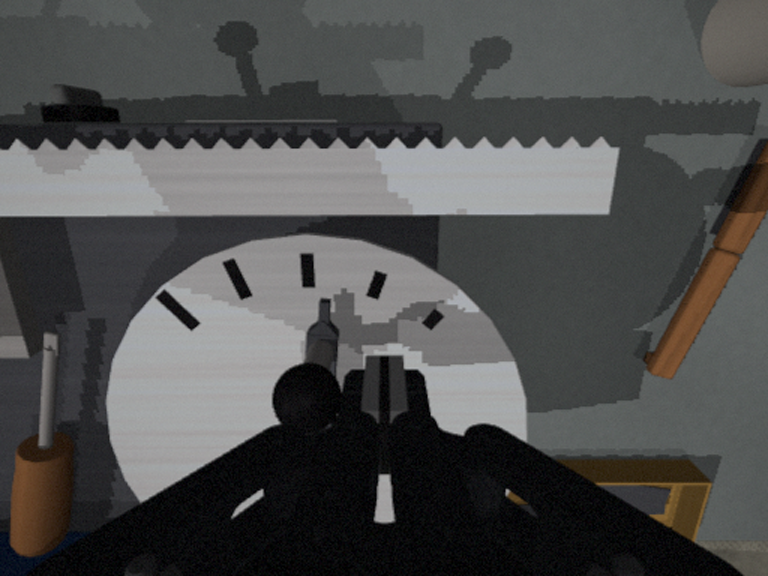

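```bash
python3 - <<'E'
from h import *
c=load('w3')
g=lambda x,y,z: onz(c,x/1.5-.17,y/1.5-.17,z)
A=np.array([.635,.1632])
for n,p in dict(knob=g(308,398,.276),tip=g(324,299,.24),mid=g(307,287,.234),midout=g(307,255,.234)).items():
    d=p[:2]-A; print(n,p.round(4),np.hypot(*d).round(4),'joint',-np.arctan2(d[1],-d[0]).round(3))
E
```

```text
knob [0.5854 0.1687 0.276 ] 0.0499 joint -0.11
tip [0.565 0.17  0.24 ] 0.0703 joint -0.096
mid [0.5622 0.1626 0.234 ] 0.0728 joint 0.008
midout [0.5493 0.1634 0.234 ] 0.0857 joint -0.002
```

Emit:
{"op": "send_rows", "data": {
  "moves": [
    [0.001,-0.0025,0,0,1],
    [0.001,-0.0025,0,0,1],
    [0,0,0,0,1],
    [0,0,0,0,1]
  ]
}}

```text
time: 3.47
eef_pos: [0.5889, 0.1882, 0.2541]
tool_rot: [-0.002, -3.141, 0.0]
force: [0.6, 0.4, 1.0]
opening: -0.0
```

```bash
python3 - <<'E'
from h import *
to([.585,.1885,.251]); snap('wrist','w4')
E
```

```text
t 3.47 pos [0.5889 0.1882 0.2541] F [0.6 0.4 1. ] op -0.0
toolx [-1.     0.001  0.001] tooly [ 0.001  1.    -0.   ]
shift tool [0.0039 0.0003 0.0031]
```

View pics/w4.png

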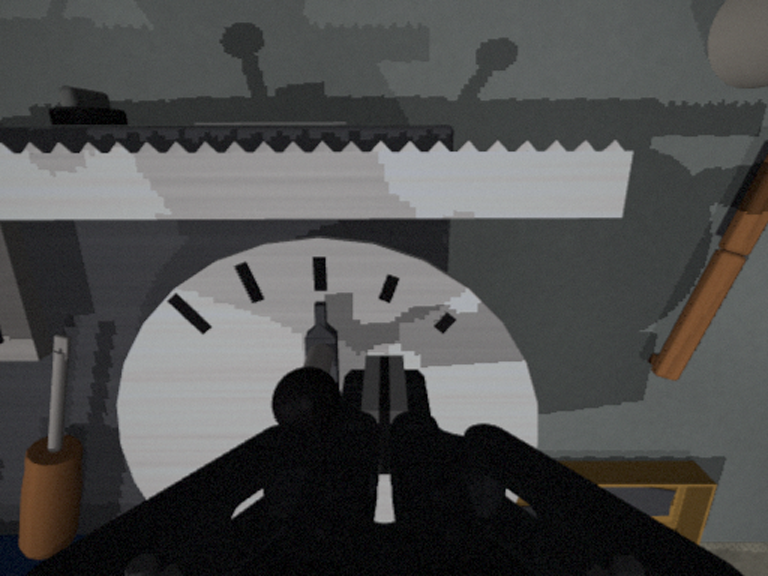

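The pointer tip at (320,303) now lines up with the middle bar at (320,290). I'll back off to the left, then rise.

Emit:
{"op": "send_rows", "data": {
  "moves": [
    [0,0.01,0,0,1],
    [0,0.02,0,0,1],
    [0,0,-0.035,0,1],
    [0,0,-0.04,0,1],
    [0,0,-0.035,0,1],
    [0,0,0,0,1],
    [0,0,0,0,1]
  ]
}}

```text
time: 4.1
eef_pos: [0.5895, 0.2194, 0.3668]
tool_rot: [0.001, 3.137, 0.002]
force: [-0.4, 0.2, 0.0]
opening: 0.0003
```

```bash
python3 - <<'E'
from h import *
to([.48,-.05,.365]); snap('wrist','w5')
E
```

```text
t 4.1 pos [0.5895 0.2194 0.3668] F [-0.4  0.2  0. ] op 0.0
toolx [-1.     0.    -0.005] tooly [0.    1.    0.001]
shift tool [ 0.1094 -0.2694  0.001 ]
```

View pics/w5.png

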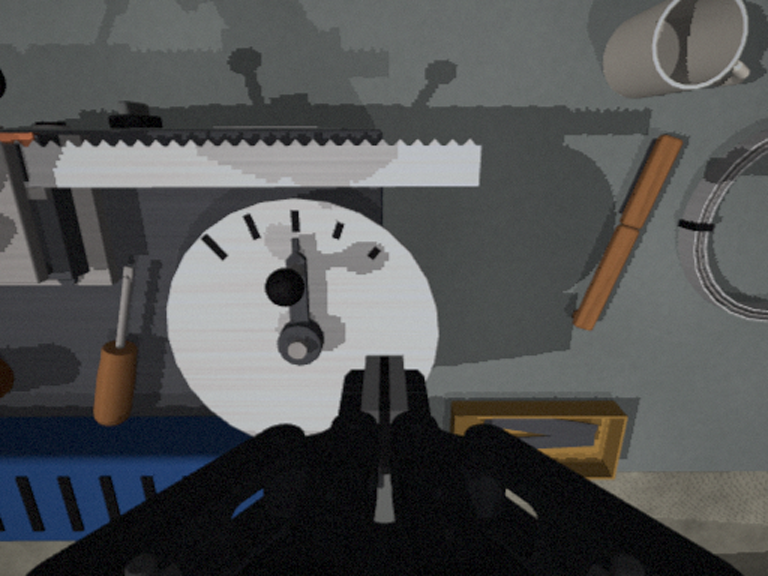

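Emit:
{"op": "send_rows", "data": {
  "moves": [
    [0.018,-0.036,0,0,1],
    [0.018,-0.036,0,0,1],
    [0.018,-0.036,0,0,1],
    [0.018,-0.036,0,0,1],
    [0.018,-0.036,0,0,1],
    [0.018,-0.036,0,0,1],
    [0.016,-0.038,0,0,1],
    [0,0,0,0,1],
    [0,0,0,0,1]
  ]
}}

```text
time: 4.9
eef_pos: [0.4637, -0.0369, 0.3632]
tool_rot: [-0.008, -3.139, -0.001]
force: [1.9, 0.9, 0.6]
opening: 0.0001
```

```bash
python3 - <<'E'
from h import *
to([.466,-.034,.253]); snap('wrist','w6')
E
```

```text
t 4.9 pos [ 0.4637 -0.0369  0.3632] F [1.9 0.9 0.6] op 0.0
toolx [-1.     0.005  0.002] tooly [0.005 1.    0.001]
shift tool [-0.0025  0.0028  0.1102]
```

View pics/w6.png

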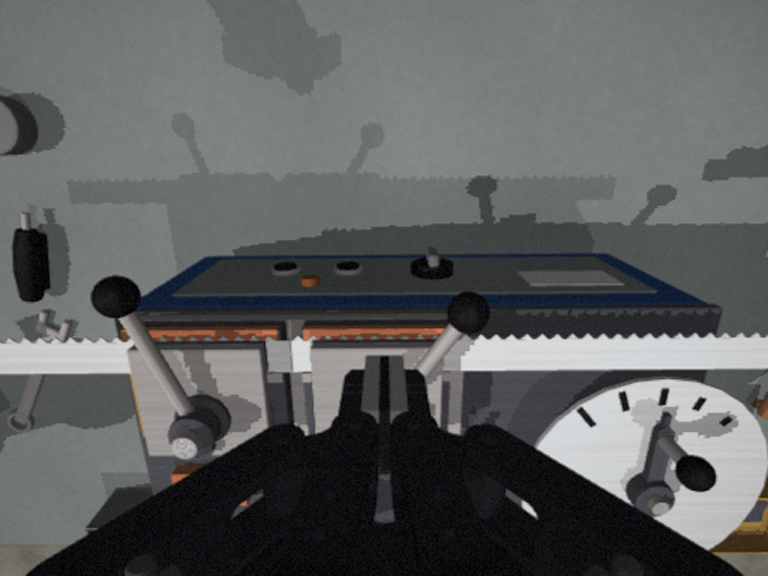

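```bash
python3 - <<'E'
from h import *
c=load('w6')
g=lambda x,y,z: onz(c,x/1.5-.17,y/1.5-.17,z).round(4)
print(g(469,313,.266),g(116,297,.266),'Rstud cap',g(185,445,.275),'blade',g(600,337,.232),g(600,367,.232))
E
```

```text
[0.4773 0.0128 0.266 ] [ 0.4662 -0.1926  0.266 ] Rstud cap [ 0.5621 -0.163   0.275 ] blade [0.5089 0.1106 0.232 ] [0.5319 0.1141 0.232 ]
```

Emit:
{"op": "send_rows", "data": {
  "moves": [
    [0,0,0.035,0,1],
    [0,0,0.035,0,1],
    [0,0,0.028,0,1],
    [0,0,0.012,0,1],
    [0,0,0,0,1],
    [0,0,0,0,1]
  ]
}}

```text
time: 5.45
eef_pos: [0.4649, -0.0341, 0.2536]
tool_rot: [0.002, -3.14, -0.001]
force: [-0.1, 0.1, -0.6]
opening: -0.0001
```

```bash
python3 - <<'E'
from h import *
to([.4783,-.0069,.253])
E
```

```text
t 5.45 pos [ 0.4649 -0.0341  0.2536] F [-0.1  0.1 -0.6] op -0.0
toolx [-1.    -0.001  0.002] tooly [-0.001  1.     0.001]
shift tool [-0.0135  0.0272  0.0006]
```

Emit:
{"op": "send_rows", "data": {
  "moves": [
    [-0.007,0.014,0,0,1],
    [-0.007,0.013,0,0,1],
    [-0.006,0.011,0,0,1],
    [-0.006,0.01,0,0,1],
    [-0.008,0.009,0,0,1],
    [-0.009,0.009,0,0,1],
    [0,0,0,0,1]
  ]
}}

```text
time: 6.03
eef_pos: [0.5097, 0.0318, 0.2554]
tool_rot: [-0.001, 3.139, -0.0]
force: [-1.2, 1.0, -0.1]
opening: 0.0002
```

```bash
python3 - <<'E'
from h import *
to([.5273,.0443,.253]);snap('wrist','w7')
E
```

```text
t 6.03 pos [0.5097 0.0318 0.2554] F [-1.2  1.  -0.1] op 0.0
toolx [-1.    -0.001 -0.003] tooly [-0.001  1.    -0.   ]
shift tool [-0.0176  0.0124  0.0024]
```

View pics/w7.png

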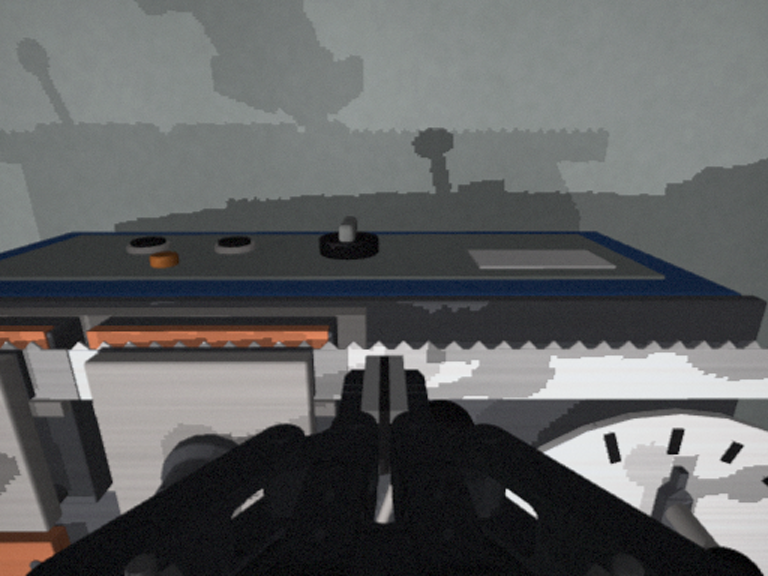

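Emit:
{"op": "send_rows", "data": {
  "moves": [
    [-0.009,0.006,0,0,1],
    [-0.009,0.006,0,0,1],
    [-0.008,0.003,0,0,1],
    [-0.008,0.003,0,0,1],
    [-0.008,0.001,0,0,1],
    [-0.007,0.001,0,0,1],
    [0,0,0,0,1]
  ]
}}

```text
time: 6.67
eef_pos: [0.5542, 0.0509, 0.2531]
tool_rot: [-0.001, -3.132, -0.001]
force: [-11.4, -1.9, 0.1]
opening: -0.0
```

```bash
python3 - <<'E'
from h import *
to([.5585,.0519,.253]);c=snap('top','t7');i=c['img'][:,:,::-1]
cv2.imwrite('pics/t7c.png',cv2.resize(i[110:220,160:360],(800,440),interpolation=cv2.INTER_CUBIC))
E
```

```text
t 6.67 pos [0.5542 0.0509 0.2531] F [-11.4  -1.9   0.1] op -0.0
toolx [-1.    0.    0.01] tooly [0.    1.    0.001]
shift tool [-0.0043  0.001   0.0001]
```

View pics/t7c.png

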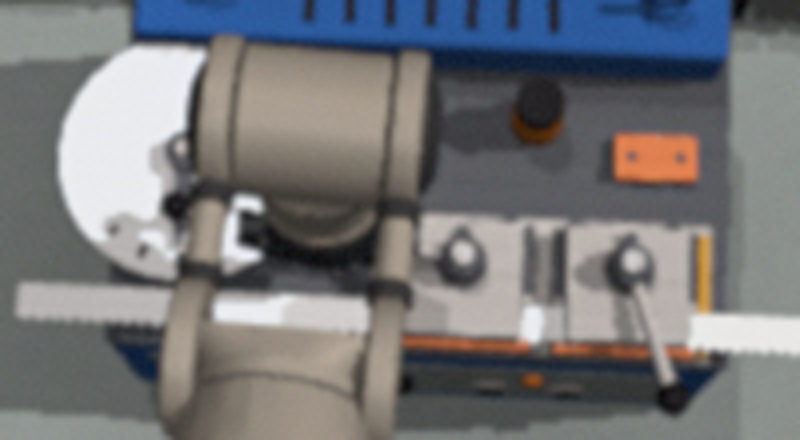

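Emit:
{"op": "send_rows", "data": {
  "moves": [
    [-0.002,0,0,0,1],
    [0,0,0,0,1]
  ]
}}

```text
time: 6.88
eef_pos: [0.5544, 0.051, 0.2531]
tool_rot: [-0.0, -3.129, -0.001]
force: [-17.6, -1.5, 3.0]
opening: -0.0002
```

Emit:
{"op": "send_rows", "data": {
  "moves": [
    [0.012,0,0,0,1],
    [0.015,0,0,0,1],
    [0,0,-0.035,0,1],
    [0,0,-0.04,0,1],
    [0,0,-0.035,0,1],
    [0.025,-0.03,0,0,1],
    [0.025,-0.03,0,0,1],
    [0.02,-0.03,0,0,1],
    [0,0,0,0,1],
    [0,0,0,0,1]
  ]
}}

```text
time: 7.72
eef_pos: [0.4618, -0.0403, 0.3652]
tool_rot: [0.006, 3.139, 0.001]
force: [0.0, 0.4, 1.1]
opening: -0.0003
```

```bash
python3 - <<'E'
from h import *
to([.466,-.12,.365]);snap('wrist','w8')
E
```

```text
t 7.72 pos [ 0.4618 -0.0403  0.3652] F [0.  0.4 1.1] op -0.0
toolx [-1.     0.004 -0.003] tooly [0.004 1.    0.001]
shift tool [-0.0045 -0.0797  0.0001]
```

View pics/w8.png

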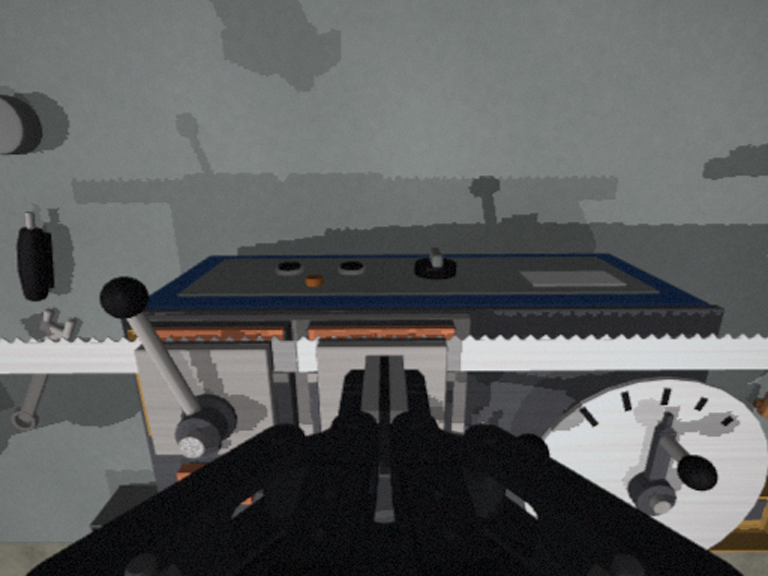

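Emit:
{"op": "send_rows", "data": {
  "moves": [
    [-0.002,-0.03,0,0,1],
    [-0.002,-0.03,0,0,1],
    [0,-0.026,0,0,1],
    [0,0,0.035,0,1],
    [0,0,0.035,0,1],
    [0,0,0.028,0,1],
    [0,0,0.014,0,1],
    [0,0,0,0,1],
    [0,0,0,0,1]
  ]
}}

```text
time: 8.52
eef_pos: [0.4665, -0.1246, 0.2521]
tool_rot: [0.001, -3.141, -0.002]
force: [0.7, -0.0, 0.4]
opening: 0.0003
```

```bash
python3 - <<'E'
from h import *
to([.4739,-.1711,.253]);snap('wrist','w9')
E
```

```text
t 8.52 pos [ 0.4665 -0.1246  0.2521] F [ 0.7 -0.   0.4] op 0.0
toolx [-1.    -0.001  0.001] tooly [-0.001  1.     0.001]
shift tool [-0.0073 -0.0465 -0.001 ]
```

View pics/w9.png

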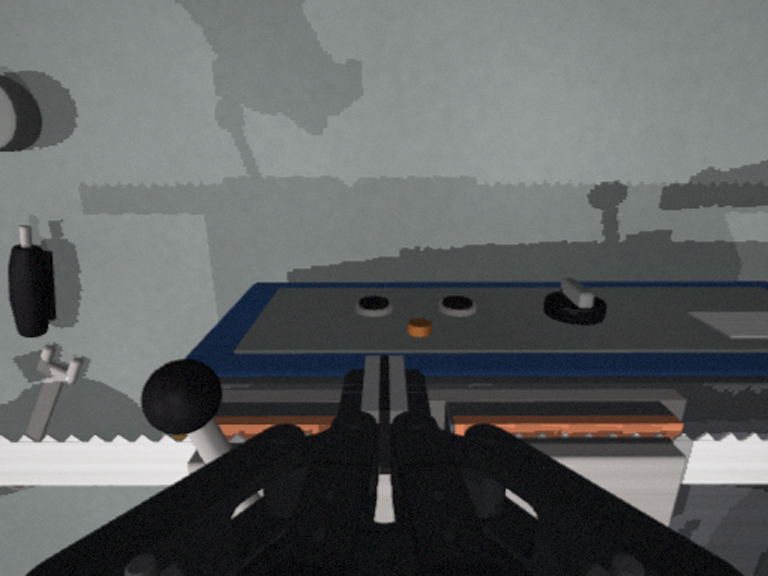

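The right ball at (182,397) is clear to the left of the fingers. I'll push along the mirrored arc.

Emit:
{"op": "send_rows", "data": {
  "moves": [
    [-0.002,-0.015,0,0,1],
    [-0.002,-0.016,0,0,1],
    [-0.003,-0.015,0,0,1],
    [-0.003,-0.012,0,0,1],
    [-0.003,-0.012,0,0,1],
    [-0.006,-0.011,0,0,1],
    [-0.006,-0.01,0,0,1],
    [-0.008,-0.009,0,0,1],
    [-0.009,-0.009,0,0,1],
    [0,0,0,0,1]
  ]
}}

```text
time: 9.4
eef_pos: [0.5086, -0.2359, 0.252]
tool_rot: [0.002, 3.142, -0.0]
force: [-1.5, -0.3, -0.1]
opening: 0.0002
```

```bash
python3 - <<'E'
from h import *
to([.5287,-.2458,.253]);snap('wrist','w10')
E
```

```text
t 9.4 pos [ 0.5086 -0.2359  0.252 ] F [-1.5 -0.3 -0.1] op 0.0
toolx [-1.     0.001 -0.   ] tooly [ 0.001  1.    -0.   ]
shift tool [-0.0201 -0.0099 -0.001 ]
```

View pics/w10.png

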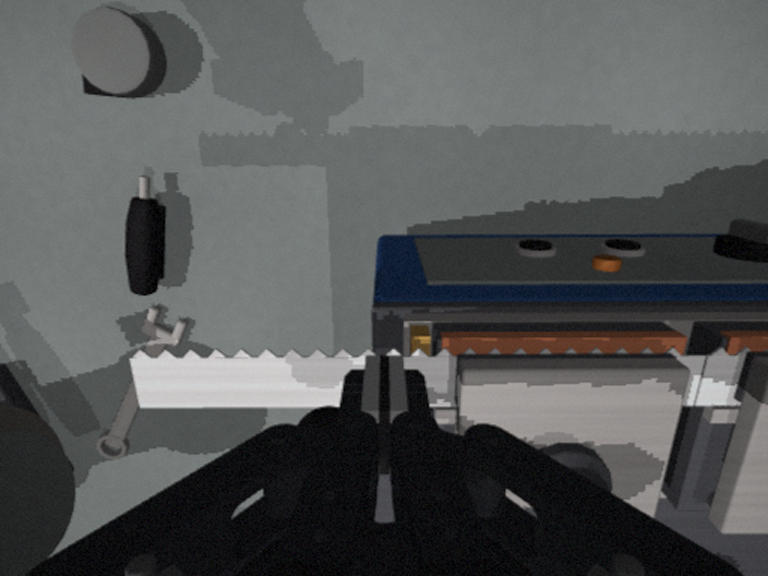

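Emit:
{"op": "send_rows", "data": {
  "moves": [
    [-0.01,-0.005,-0.001,0,1],
    [-0.01,-0.005,0,0,1],
    [-0.008,-0.002,0,0,1],
    [-0.008,-0.002,0,0,1],
    [-0.008,-0.001,0,0,1],
    [-0.006,-0.001,0,0,1],
    [0,0,0,0,1],
    [0,0,0,0,1]
  ]
}}

```text
time: 10.12
eef_pos: [0.5566, -0.2486, 0.2529]
tool_rot: [0.0, -3.138, -0.005]
force: [-4.1, 7.0, 0.7]
opening: 0.0
```

Emit:
{"op": "send_rows", "data": {
  "moves": [
    [-0.002,0.002,0,0,1],
    [-0.002,0,0,0,1],
    [0,0,0,0,1]
  ]
}}

```text
time: 10.37
eef_pos: [0.5578, -0.2477, 0.2529]
tool_rot: [-0.002, -3.132, -0.003]
force: [-16.2, 4.2, 4.5]
opening: 0.0002
```

Against the stop: about 16 N with hardly any movement. I'll retreat and move up and aside so I can check.

Emit:
{"op": "send_rows", "data": {
  "moves": [
    [0.015,0.002,0,0,1],
    [0.015,0,0,0,1],
    [0,0,-0.035,0,1],
    [0,0,-0.04,0,1],
    [0,0,-0.04,0,1],
    [0.035,0,0,0,1],
    [0.04,0,0,0,1],
    [0.04,0,0,0,1],
    [0.04,0,0,0,1],
    [0,0,0,0,1]
  ]
}}

```text
time: 11.2
eef_pos: [0.3713, -0.2456, 0.3691]
tool_rot: [-0.005, -3.14, 0.002]
force: [1.1, -1.0, 0.7]
opening: 0.0001
```

```bash
python3 - <<'E'
from h import *
to([.4,-.25,.37]);c=snap('top','t11');i=c['img'][:,:,::-1]
cv2.imwrite('pics/t11c.png',cv2.resize(i[110:220,160:360],(800,440),interpolation=cv2.INTER_CUBIC))
c=snap('scene','s11');i=c['img'][:,:,::-1]
cv2.imwrite('pics/s11c.png',cv2.resize(i[150:260,150:350],(800,440),interpolation=cv2.INTER_CUBIC))
E
```

```text
t 11.2 pos [ 0.3713 -0.2456  0.3691] F [ 1.1 -1.   0.7] op 0.0
toolx [-1.     0.003  0.002] tooly [ 0.003  1.    -0.001]
shift tool [-0.0287 -0.0043 -0.0009]
```

View pics/t11c.png

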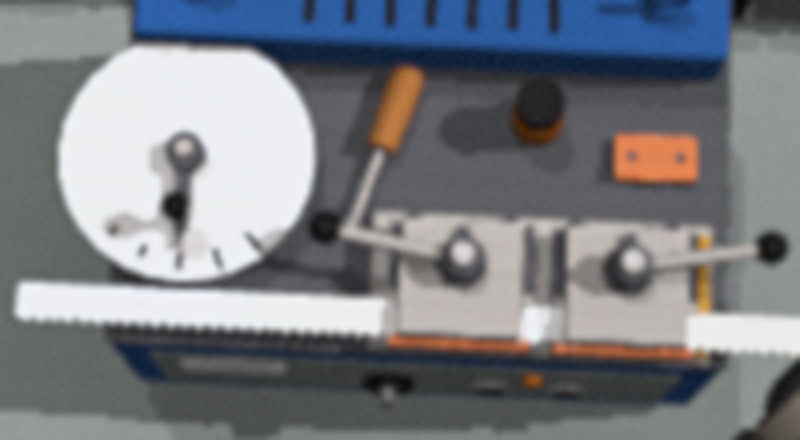

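View pics/s11c.png

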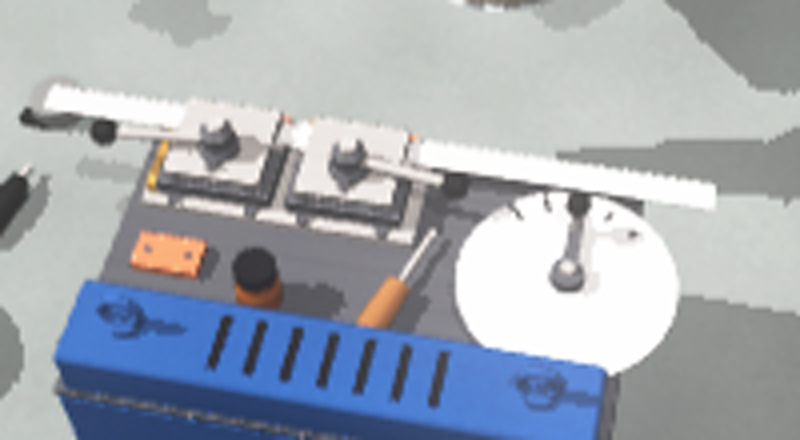

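```bash
python3 - <<'E'
from h import *
a=load('t11');b=load('s11')
f=lambda p,o:(p[0]/4-.375+o[0],p[1]/4-.375+o[1])
S=dict(L=np.array([.5646,-.0415]),R=np.array([.566,-.1608]))
for n,sg,p,q in [('L',1,(326,226),(456,186)),('R',-1,(771,247),(103,131))]:
    for c,x,o in ((a,p,(160,110)),(b,q,(150,150))):
        w=onz(c,*f(x,o),.266)[:2]; d=w-S[n]; print(n,w.round(4),np.hypot(*d).round(3),'joint',round(np.arctan2(sg*d[1],-d[0])-.1745,3))
A=np.array([.635,.1632])
for c,x,o in ((a,(175,205),(160,110)),(b,(580,205),(150,150))):
    d=onz(c,*f(x,o),.276)[:2]-A; print('sel',np.hypot(*d).round(4),-np.arctan2(d[1],-d[0]).round(3))
E
```

```text
L [0.5794 0.0565] 0.099 joint 1.546
L [0.5795 0.0578] 0.1 joint 1.545
R [ 0.5798 -0.2597] 0.1 joint 1.535
R [ 0.5791 -0.2609] 0.101 joint 1.526
sel 0.0482 -0.009
sel 0.0483 -0.042
```

```bash
python3 - <<'E'
from h import *
c=load('w5')
g=lambda x,y,z: onz(c,x/1.5-.17,y/1.5-.17,z)
A=np.array([.635,.1632])
for n,p in dict(knob=g(285,288,.276),tip=g(295,240,.24),mid=g(295,231,.234),out=g(294,211,.234),hub=g(298,350,.255)).items():
    d=p[:2]-A; print(n,p.round(4),np.hypot(*d).round(4),'joint',-np.arctan2(d[1],-d[0]).round(3))
E
```

```text
knob [0.5858 0.1637 0.276 ] 0.0492 joint -0.01
tip [0.5664 0.1637 0.24  ] 0.0686 joint -0.007
mid [0.5619 0.1628 0.234 ] 0.0731 joint 0.005
out [0.5492 0.163  0.234 ] 0.0858 joint 0.002
hub [0.635  0.1639 0.255 ] 0.0007 joint -1.602
```

```bash
python3 - <<'E'
from h import *
print(bot.job_done())
E
```

```text
the job is handed in; nothing more can be done
None
```

I pushed the selector and then the left and right clamp levers with the shut gripper's fingertip, and handed the job in at about 11 s of the 72 s allowed. `bot.job_done()` gave no verdict, so everything below comes from my own measurements.

- **Selector:** it reads about -0.01 rad by the wrist and top views (limit ±0.09). The scene camera gave -0.04, from a rougher reading of the knob. I took the wrist view just after that push. The top and scene views came at the end.
- **Left clamp:** both the top and scene cameras give about 1.545 rad (needs 1.47). It took about 17 N at the end with almost no movement, so I take it to be at its stop.
- **Right clamp:** it reads about 1.53 rad, with the same kind of push of about 16 N. That is roughly 0.015 lower than the left, which is within the error in where I placed its stud.
- **Loose things:** those on the deck look unmoved between the first and last top pictures. I did not measure the ones on the bench, and nothing came near them.
- **Blade:** the fingertip passed about 20 mm above it, and I saw no sign of contact.
- **Arm:** it ended retracted in front of the machine, touching nothing, with only sensor noise on the force reading.

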